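# Sort salvaged laptop parts into a drawer and a battery tub

### The arm

A 6-joint arm with a two-finger parallel gripper is mounted at the origin on the work surface. World frame = base frame: x ahead of the robot, y to its left, z up, the work surface at z = 0. Lengths are in m, angles in degrees, forces in N, time in s.
With the tool pointing down it reaches from about 0.275 to 0.725 m from the base axis. Payload 15.9 kg.
Tool frame: the origin (TCP) lies midway between the tips of the shut fingers; the grasp point (between the pads) lies 19 mm behind it; z points along the fingers, y is the line along which they close (so a half turn about z gives the same grasp; the last joint's range is limited). The gripper opens to 85 mm and grips with 20 to 120 N. Pads are 22 mm wide; open, the fingers measure 114 mm over their backs; the gripper's body (76 mm by 85 mm) begins 54 mm behind the grasp point. The pads swing forward as they close: fully open they stand 13 mm farther back than shut.
Start: joints at [-73.74, 12.198, -1.971, 75.831, 0, 90], TCP at [0.14, -0.48, 0.231] pointing down, gripper open.
Joint ranges: [-170.91, 170.91], [-42.67, 98.43], [-65.05, 77.54], [-120.47, 116.71], [-90, 82.35], [-180, 180]. Speed limits (degrees/s): [108.29, 108.29, 136.94, 147.25, 180, 180].

### API

Orientations are given as [roll, pitch, yaw] about the fixed x, y, z axes, in that order (R = Rz(yaw) Ry(pitch) Rx(roll)).
In Python, from bench import robot gives the robot as it stands. The module is installed in compiled form; this text tells all that it offers.
- The arm moves only by the tool carry_out, never from a script. Its argument "commands" is a list of rows, each a list of 2 entries, a list of its own where there are three numbers: the shift along the tool's x, y, z in mm, then the turn, a rotation vector about the tool's x, y, z in degrees. In form: [[[tx, ty, tz], [wx, wy, wz]], ...]. A call has exactly 10 rows; each row shifts and turns the commanded pose from where the row before left it, along the tool's axes as they then stand; what a row does not reach is not made up. A row lasts 1/10 s, in which the tool goes at most 50 mm and 8.59 degrees, less where a joint would pass 70% of its speed; a pose out of reach is approached as far as the arm can. A call is refused whole if a number of a shift passes 50 or a number of a turn 8.59, either way. A call with a gripper value outside its range is refused whole. "gripper" is the opening, from 0 (shut) to 1 (fully open), set as the call begins (left out, the last holds). The fingers move at their own pace and stop on an object; "force" is the grip in N (left out, the last holds). Time passes only in rows, so rows that do not move let the fingers close, or fill a call up. It gives the time, the measured TCP pose, the force, the opening and the grip force at its end, in the units of the state.
- robot.observe(): the state, without advancing time (a new reading comes with each control period).
- robot.read_camera(name): name is "side" or "top" or "wrist"; returns a dict with "frame" (400x640x3 uint8, blue, green, red), "fx", "fy", "cx", "cy" (pixels), "position" and "rotation" of the camera in the world; the wrist camera has in their place "hand_eye" (4x4, takes a point from camera to tool coordinates, whose origin is the TCP and whose axes are the flange's). Camera axes: x right, y up, looking along -z (the intrinsics and any distortion apply to the point x, -y, -z); pixel columns grow to the right and rows downward; lengths in m; the calibration is good to about 2 mm. The wrist camera is an equidistant fisheye: a pixel r from the principal point sees the ray r / f radians off the axis. A picture is of the moment at which its call begins: read the wrist's pose just before it. There is no depth.
- robot.close_job(): hands the job in; it is judged then, once.
Trained networks look in a picture, given as the dict that the camera call returned (one of the last four; its "shot" number tells which), for a name from the list of things; names that differ only in an ending like _2 or _b are one class to them, and where a whole thing is asked for, a point or a joint stands for the part that bears it (a point fixed in the world has none). Each returns a list of dicts, best first, with "confidence" (0 to 1); they miss things now and then, are a little off and sometimes report something else, mostly with a low value. They report only what shows in the picture. A call takes as long as a camera call. They do not tell look-alikes from the thing itself.
- robot.regions_of(picture, name): "pixels" (400x640 bool, what is visible of it) and "position" ([row, column] in pixels, amid what is visible of it).
The state is a dict: "clock": time; "joint_pos": joint angles; "joint_velocities": joint speeds; "joint_efforts": joint torques, N m; "tcp_pos": TCP position; "tcp_rot": TCP orientation; "force": force on the tool from outside, world axes, zero at the start; "moment": the same for the moment, N m; "grip_width": finger opening in m; "gripper_force": force on a finger pad.
Only numpy, scipy, OpenCV 4.12 (cv2) and the standard library are available. Lean on these libraries where they do the work, as an engineer would, in place of code of your own. Each camera call takes 0.05 s, during which the arm holds its last target. There are 200 camera calls.

### The job

Put away the parts salvaged from a scrapped laptop: pull the top drawer of the small cabinet out to its stop, put the finned heat sink flat on its base in the drawer's empty left half, and put the bare battery pack (not the power adapter) in the round steel tub, lowering it to the tub before you let go. Leave the drawer fully open, the tub where it stands and everything else alone.

Things in the scene. Friction and masses are not known exactly. Their poses are not given: they have to be found in the camera images.
- cab_drawer0 (a joint): Top drawer of a low grey two-drawer cabinet (240 deep x 260 wide x 160 mm high, standing on the bench at the robot's right, front towards the robot). Slide travel in m: 0 closed, 0.1656 at its stop; it starts up to 25 mm open. It slides easily (a few N) along the cabinet's own -x.
- cab_drawer1 (a joint): Bottom drawer of the same cabinet, closed (0); leave it shut (under 20 mm).
- cab: The cabinet itself, fixed. Origin: centre of its underside; x points into its back (the drawers slide along -x, the front face is at x = -120 mm), y along its width (to the left seen from the robot), z up; top at 160 mm.
- cab_drawer0_handle (a point): Middle of the top drawer's steel bar handle: a round bar 11 mm thick and 120 mm long along the cabinet's y, level, 35 mm clear (centre) of the drawer front, 38 mm below the cabinet's top (about 122 mm above the bench). It moves with the drawer; axes as the cabinet.
- left_bay (a point): Point on the floor of the top drawer's empty left half (+y), 90 mm above the bench, moving with the drawer; axes as the cabinet. With the drawer fully open, the middle of the uncovered bay: 160 mm long (x), 104 mm wide (y); walls 48 mm high, drawer front 56 mm, 42 mm partition to the right half, which is full (fan and drive boxes, fixed).
- heat_sink: Aluminium finned heat sink, 110 long (x) x 45 wide (y) x 30 mm high, fins upward running along x. Origin: centre of its underside. About 0.2 kg.
- battery: Bare black laptop battery pack, a long flat bar with two rounded cells side by side on top: 130 long (x) x 42 wide (y) x 22 mm high, no label, vertical sides 16 mm high. Origin: centre of its underside. About 0.22 kg.
- tub: Round open steel tub, loose, 180 mm outer diameter at the rim, 164 at the foot, 85 mm high, wall and floor 4 mm (the floor inside is about 156 mm across). Origin: centre of its underside, z up.
- adapter: Black power adapter brick, bystander, 105 x 50 x 30 mm, thicker and shorter than the battery, flat top with a white label, and a cord stub. Origin: centre of its underside, long axis x.
- tray: Shallow rectangular grey tray of odd parts, bystander, 190 (x) x 140 (y) x 35 mm. Origin: centre of its underside.
- driver: Screwdriver lying on the bench, bystander, 180 mm long along its x.
- tape: Roll of clear tape lying flat, bystander, 90 mm outer diameter, 24 mm high. Origin: centre of its underside.
- meter: Grey hand multimeter lying flat, bystander, 160 x 80 x 35 mm (x, y, z). Origin: centre of its underside.
- mug: White mug, bystander, 80 mm diameter, 95 mm high, at the back. Origin: centre of its underside.
Things that resemble listed ones, but are neither listed nor needed, are in the scene too. There is more than one size of the heat_sink; the job needs the smaller.

How it is judged (in metres and radians):
On the way, in this order (a step that is already met when the one before it is completed fails the run):
1. the top drawer is out at its stop (value of joint cab_drawer0 above 0.157 m), for 0.2 s.
2. the heat sink lies flat in the left half of the open drawer (value of joint cab_drawer0 above 0.15 m and x of heat_sink in the frame of left_bay between -0.03 and 0.07 m and y of heat_sink in the frame of left_bay between -0.034 and 0.034 m and z of heat_sink in the frame of left_bay between -0.006 and 0.01 m and angle between heat_sink's own z axis and vertical below 0.2 rad), for 0.2 s.
At the end, for the whole second after the job is handed in: Top drawer within 15 mm of its stop; heat sink at rest in its left half, within 10 mm of the floor, tilted under 0.2 rad; battery at rest in the upright tub (tilt under 0.1 rad), its origin within 50 mm of the tub's axis and under 55 mm above the tub's underside (all of step 2 and horizontal distance between battery and tub below 0.05 m and z of battery in the frame of tub between 0 and 0.055 m and linear speed of each of heat_sink, battery below 0.02 m/s and angle between tub's own z axis and vertical below 0.1 rad); the robot touches nothing.
It fails at once if the battery is let go, touching nothing, with its underside more than 0.20 m above the bench (about 115 mm over the tub's rim) (contact force between battery and anything else below 0.01 N and height (world z) of battery above 0.2 m).
It fails at once if the tub is pushed more than 40 mm (distance of tub from where it was at the start of the episode above 0.04 m).
It fails at once if the bottom drawer is opened (value of joint cab_drawer1 above 0.02 m).
It fails at once if a bystander (adapter, tray, screwdriver, tape, multimeter, mug) is moved more than 30 mm (distance of any of adapter, tray, driver, tape, meter, mug from where it was at the start of the episode above 0.03 m).
It also fails if it takes over 67 s, if anything falls off the work surface, if the arm or the gripper's body presses on something with over 40 N, if the wrist force passes 120 N, or if a joint passes its speed limit or range.

## Working session

There is one attempt and no reset: what is moved stays moved. The work goes in short steps, Python scripts to look and compute and a tool call to move; the robot and the scene stay as the last step left them, time stands still between calls to the robot, and variables do not carry over. Pictures are saved under pics/ and viewed, at most 12 in all, crops included, and the job is handed in when it is done.

Besides the shell and the picture viewer there is one more tool, called after ">>>" by a JSON object that holds its "api" and its "payload". carry_out: Moves the arm, as the interface text tells. Its arguments: {"type":"object","properties":{"commands":{"type":"array","items":{"type":"array"}},"gripper":{"type":"number"},"force":{"type":"number"}},"required":["commands"]}

```bash
mkdir -p pics
cat > h.py <<'E'
import numpy as np, cv2
from bench import robot
from scipy.spatial.transform import Rotation as Ro
def ray(c,uv):
    uv=np.atleast_2d(uv).astype(float)
    x=(uv[:,0]-c['cx'])/c['fx']; y=(uv[:,1]-c['cy'])/c['fy']
    d=np.c_[x,-y,-np.ones(len(x))]
    R=np.array(c['rotation'])
    if R.shape!=(3,3): R=Ro.from_euler('xyz',R,degrees=True).as_matrix()
    return np.array(c['position']),d@R.T
def wray(c,s,uv):
    uv=np.atleast_2d(uv).astype(float)
    x=(uv[:,0]-c['cx'])/c['fx']; y=(uv[:,1]-c['cy'])/c['fy']
    r=np.hypot(x,y)+1e-12
    d=np.c_[np.sin(r)*x/r,-np.sin(r)*y/r,-np.cos(r)]
    T=np.array(c['hand_eye']); R=Ro.from_euler('xyz',s['tcp_rot'],degrees=True).as_matrix()
    return R@T[:3,3]+np.array(s['tcp_pos']), d@(R@T[:3,:3]).T
def at(pd,z):
    p,d=pd; return p+d*((z-p[2])/d[:,2])[:,None]
E
python3 - <<'E'
from h import *
print(robot.observe())
for n in ('top','side'):
    c=robot.read_camera(n); cv2.imwrite(f'pics/{n}0.png',c['frame'])
    print({k:v for k,v in c.items() if k!='frame'})
    for t in (('cab','cab_drawer0_handle','heat_sink','battery','tub','adapter') if n=='top' else ('heat_sink','battery')):
        for r in robot.regions_of(c,t):
            m=r['pixels'].astype(np.uint8); 
            pts=cv2.findNonZero(m)
            rc=cv2.minAreaRect(pts)
            z={'cab':.16,'cab_drawer0_handle':.122,'heat_sink':.03,'battery':.022,'tub':.085,'adapter':.03}[t]
            print(t,round(r['confidence'],2),np.round(r['position']),int(m.sum()),np.round(at(ray(c,cv2.boxPoints(rc)),z)[:,:2],3).tolist())
E
```

```text
{'clock': 0.0, 'joint_pos': array([-7.37386769e+01,  1.22219858e+01, -2.00731096e+00,  7.58288868e+01,
        8.38480050e-04,  8.99995423e+01]), 'joint_velocities': array([-0.04880632, -0.1080468 , -0.07076428,  0.05077201,  0.00577379,
        0.0232984 ]), 'joint_efforts': array([-2.56537642e-03, -6.86160064e+01,  4.87121594e+01,  1.76832348e-02,
       -6.03363128e-05, -6.84638326e-05]), 'tcp_pos': array([ 0.13992634, -0.47969614,  0.23084715]), 'tcp_rot': array([-1.79941816e+02, -8.38944399e-04,  1.62617799e+01]), 'force': array([-0.65931117,  0.30411001, -0.34680404]), 'moment': array([-0.03635867,  0.00702542, -0.02248013]), 'gripper_force': 0.0, 'grip_width': 0.08567701123929915}
{'fx': 456.5358791913271, 'fy': 456.5358791913271, 'cx': 315.5445735502261, 'cy': 200.62112923608663, 'position': array([0.34177481, 0.02831754, 1.39398969]), 'rotation': array([ 9.58602608e+00,  3.29609691e-02, -9.14794104e+01]), 'shot': 1}
cab 0.59 [151. 430.] 9237 [[0.602, -0.121], [0.878, -0.261], [0.751, -0.499], [0.483, -0.352]]
cab_drawer0_handle 0.75 [187. 416.] 1369 [[0.612, -0.133], [0.678,
[... 916 characters left out ...]
58 [258. 262.] 633 [[0.466, 0.231], [0.48, 0.18], [0.366, 0.147], [0.352, 0.197]]
adapter 0.33 [252. 345.] 290 [[0.359, -0.037], [0.534, -0.068], [0.53, -0.093], [0.355, -0.061]]
{'fx': 506.1808935228105, 'fy': 506.1808935228105, 'cx': 317.3789262287213, 'cy': 194.14760579239282, 'position': array([0.46057875, 1.07184075, 1.06222602]), 'rotation': array([  47.10665502,    1.22456111, -175.83776945]), 'shot': 2}
heat_sink 0.91 [355. 420.] 1530 [[0.351, 0.542], [0.314, 0.391], [0.253, 0.403], [0.294, 0.551]]
heat_sink 0.66 [228. 358.] 761 [[0.51, 0.101], [0.492, 0.026], [0.383, 0.082], [0.405, 0.153]]
battery 0.76 [298. 396.] 911 [[0.407, 0.292], [0.272, 0.284], [0.276, 0.338], [0.407, 0.346]]
```

View pics/top0.png

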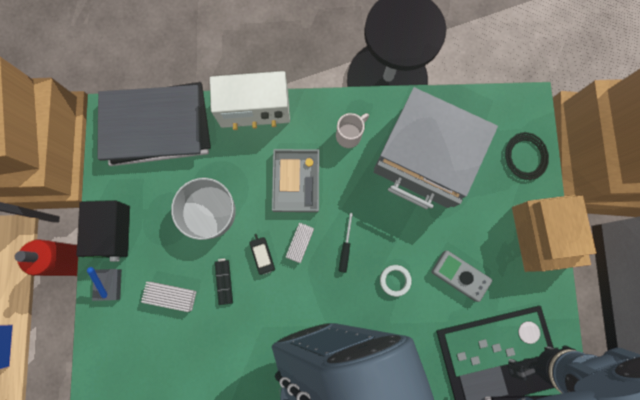

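View pics/side0.png

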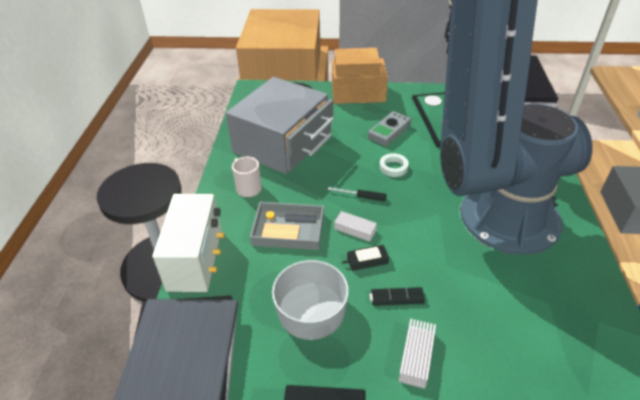

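Top view, heat sink candidates: big finned block at (col 168, row 297), about 150×60 mm, and small finned block at (299, 242), about 113×46 mm. The small one fits 110×45. Battery candidates: black bar without label at (224, 282), about 130×46 mm, and black brick with white label and cord at (262, 256), which is the adapter. The dark laptop at (150, 122) is neither. The bar at (224, 282) is the battery. Tub is at (203, 208), and the top drawer handle is at about (412, 193). I'll confirm these in one enlarged crop.

```bash
cat >> h.py <<'E'
def plan(xyz,yaw,n=10,s=None):
    """rows (tool axes, mm/deg) from current pose to target, tool pointing down"""
    s=s or robot.observe(); p=np.array(s['tcp_pos']); R=Ro.from_euler('xyz',s['tcp_rot'],degrees=True)
    T=Ro.from_euler('xyz',[180,0,yaw],degrees=True)
    w=(R.inv()*T).as_rotvec(degrees=True); d=(np.array(xyz)-p)/n*1000
    print('pos',p.round(4),'rot',np.round(s['tcp_rot'],1),'q',np.round(s['joint_pos'],0),'rotvec',w.round(1),'total tool shift',R.inv().apply(d*n).round(0))
    rows=[]
    for i in range(n):
        rows.append([R.inv().apply(d).round(0).tolist(),(w/n).round(1).tolist()]); R=R*Ro.from_rotvec(w/n,degrees=True)
    print(rows)
E
python3 - <<'E'
from h import *
f=cv2.imread('pics/top0.png')
a=cv2.resize(f[160:230,365:465],None,fx=4,fy=4,interpolation=cv2.INTER_CUBIC)
b=cv2.resize(f[215:320,130:330],None,fx=4,fy=4,interpolation=cv2.INTER_CUBIC)
o=np.zeros((a.shape[0]+b.shape[0]//2*1,800,3),np.uint8)[:600]
o=np.zeros((600,800,3),np.uint8); b=cv2.resize(f[215:320,130:330],None,fx=3,fy=3,interpolation=cv2.INTER_CUBIC)
o[:280,:400]=a;o[280:280+315,:600]=b
cv2.imwrite('pics/crop1.png',o)
c={'fx':456.536,'fy':456.536,'cx':315.54,'cy':200.62,'position':[0.34177481,0.02831754,1.39398969],'rotation':[9.586,.03296,-91.479]}
print(at(ray(c,[[390,183],[433,205],[411.5,194]]),.122).round(3))
E
```

```text
[[ 0.602 -0.189  0.122]
 [ 0.535 -0.307  0.122]
 [ 0.569 -0.249  0.122]]
```

View pics/crop1.png

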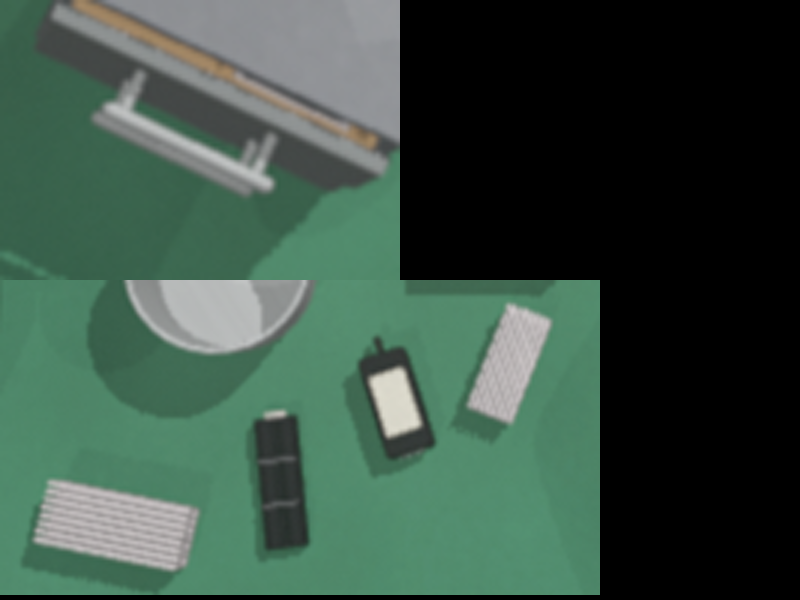

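The crop confirms it: lower-left is the larger sink, right is the smaller sink (needed), centre black two-cell pack is the battery, and the labelled brick is the adapter. The top handle bar runs from about (391,187) to (432,206), so its middle is near (0.563, -0.250) and the cabinet yaw is about -27°.

Run:
```python
from h import *
plan([.563,-.25,.225],63.2)
```

```text
pos [ 0.14   -0.48    0.2313] rot [-180.     0.    16.3] q [-74.  12.  -2.  76.  -0.  90.] rotvec [ -0.   -0.  -46.9] total tool shift [ 470. -102.    6.]
[[[47.0, -10.0, 1.0], [-0.0, -0.0, -4.7]], [[48.0, -6.0, 1.0], [-0.0, -0.0, -4.7]], [[48.0, -2.0, 1.0], [-0.0, -0.0, -4.7]], [[48.0, 2.0, 1.0], [-0.0, -0.0, -4.7]], [[48.0, 5.0, 1.0], [-0.0, -0.0, -4.7]], [[47.0, 9.0, 1.0], [-0.0, -0.0, -4.7]], [[46.0, 13.0, 1.0], [-0.0, -0.0, -4.7]], [[45.0, 17.0, 1.0], [-0.0, -0.0, -4.7]], [[44.0, 21.0, 1.0], [-0.0, -0.0, -4.7]], [[42.0, 24.0, 1.0], [-0.0, -0.0, -4.7]]]
```

>>> {"api": "carry_out", "payload": {"commands": [[[47, -10, 1], [0, 0, -4.7]], [[48, -6, 1], [0, 0, -4.7]], [[48, -2, 1], [0, 0, -4.7]], [[48, 2, 1], [0, 0, -4.7]], [[48, 5, 1], [0, 0, -4.7]], [[47, 9, 1], [0, 0, -4.7]], [[46, 13, 0], [0, 0, -4.7]], [[45, 17, 0], [0, 0, -4.7]], [[44, 21, 0], [0, 0, -4.7]], [[42, 24, 0], [0, 0, -4.7]]], "gripper": 0.4, "force": 40}}

```text
clock: 1.5
tcp_pos: [0.565, -0.249, 0.2253]
tcp_rot: [180.0, 0.0, 63.5]
force: [-0.2, -1.7, 1.1]
grip_width: 0.034
gripper_force: 0.0
```

Run:
```python
from h import *
s=robot.observe(); c=robot.read_camera('wrist'); cv2.imwrite('pics/w1.png',c['frame'])
print(c['fx'],c['cx'],c['cy'],np.round(c['hand_eye'],3).tolist())
for r in robot.regions_of(c,'cab_drawer0_handle'): print(r['confidence'],r['position'],at(wray(c,s,r['position'][::-1]),.122).round(3))
plan([.563,-.25,.225],63.2)
print(s['grip_width'])
```

```text
309.70691628693146 316.3877107589423 204.31867960773747 [[-0.001, 0.957, 0.288, 0.073], [1.0, 0.0, 0.002, -0.0], [0.001, 0.288, -0.957, -0.143], [0.0, 0.0, 0.0, 1.0]]
0.71 [167.0, 363.3] [[ 0.612 -0.239  0.122]]
pos [ 0.5671 -0.2471  0.2239] rot [-1.80e+02 -1.00e-01  6.37e+01] q [-24.  27.  18.  81.   0.  93.] rotvec [-0.  -0.1  0.5] total tool shift [-4. -2. -1.]
[[[-0.0, -0.0, -0.0], [-0.0, -0.0, 0.0]], [[-0.0, -0.0, -0.0], [-0.0, -0.0, 0.0]], [[-0.0, -0.0, -0.0], [-0.0, -0.0, 0.0]], [[-0.0, -0.0, -0.0], [-0.0, -0.0, 0.0]], [[-0.0, -0.0, -0.0], [-0.0, -0.0, 0.0]], [[-0.0, -0.0, -0.0], [-0.0, -0.0, 0.0]], [[-0.0, -0.0, -0.0], [-0.0, -0.0, 0.0]], [[-0.0, -0.0, -0.0], [-0.0, -0.0, 0.0]], [[-0.0, -0.0, -0.0], [-0.0, -0.0, 0.0]], [[-0.0, -0.0, -0.0], [-0.0, -0.0, 0.0]]]
0.03402736683500563
```

View pics/w1.png

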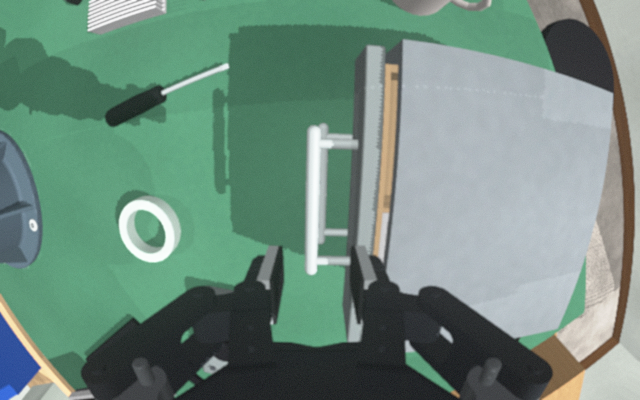

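The bar handle is at column ~313, rows 127–272, with the drawer front at ~370 and the fingers at the bottom on either side. Working out the bar ends at z=0.122.

Run:
```python
from h import *
s=robot.observe(); c=robot.read_camera('wrist')
P=at(wray(c,s,[[315,129],[312,270],[313.5,200]]),.125); print(P.round(4), np.linalg.norm(P[0]-P[1]))
v=P[0]-P[1]; print('bar dir',np.degrees(np.arctan2(v[1],v[0])))
m=(P[0]+P[1])/2
plan([m[0],m[1],.13],63.2)
```

```text
[[ 0.5928 -0.1917  0.125 ]
 [ 0.5363 -0.2993  0.125 ]
 [ 0.5663 -0.2424  0.125 ]] 0.12155368221260879
bar dir 62.31678113048317
pos [ 0.5652 -0.2486  0.2242] rot [-179.9   -0.    63.5] q [-24.  27.  18.  81.   0.  93.] rotvec [-0.1 -0.   0.3] total tool shift [ 2. -2. 94.]
[[[0.0, -0.0, 9.0], [-0.0, -0.0, 0.0]], [[0.0, -0.0, 9.0], [-0.0, -0.0, 0.0]], [[0.0, -0.0, 9.0], [-0.0, -0.0, 0.0]], [[0.0, -0.0, 9.0], [-0.0, -0.0, 0.0]], [[0.0, -0.0, 9.0], [-0.0, -0.0, 0.0]], [[0.0, -0.0, 9.0], [-0.0, -0.0, 0.0]], [[0.0, -0.0, 9.0], [-0.0, -0.0, 0.0]], [[0.0, -0.0, 9.0], [-0.0, -0.0, 0.0]], [[0.0, -0.0, 9.0], [-0.0, -0.0, 0.0]], [[0.0, -0.0, 9.0], [-0.0, -0.0, 0.0]]]
```

>>> {"api": "carry_out", "payload": {"commands": [[[1, -1, 0], [0, 0, 0]], [[1, -1, 10], [0, 0, 0]], [[0, 0, 20], [0, 0, 0]], [[0, 0, 20], [0, 0, 0]], [[0, 0, 20], [0, 0, 0]], [[0, 0, 20], [0, 0, 0]], [[0, 0, 15], [0, 0, 0]], [[0, 0, 10], [0, 0, 0]], [[0, 0, 4], [0, 0, 0]], [[0, 0, 0], [0, 0, 0]]], "gripper": 0.3}}

```text
clock: 2.65
tcp_pos: [0.562, -0.248, 0.1062]
tcp_rot: [-180.0, 0.0, 63.2]
force: [0.2, 0.9, -0.4]
grip_width: 0.0254
gripper_force: 0.0
```

>>> {"api": "carry_out", "payload": {"commands": [[[0, 0, 0], [0, 0, 0]], [[0, 0, 0], [0, 0, 0]], [[0, 0, 0], [0, 0, 0]], [[0, 0, 0], [0, 0, 0]], [[0, 0, 0], [0, 0, 0]], [[0, 0, 0], [0, 0, 0]], [[0, -3, 0], [0, 0, 0]], [[0, -5, 0], [0, 0, 0]], [[0, -10, 0], [0, 0, 0]], [[0, -10, 0], [0, 0, 0]]], "gripper": 0, "force": 40}}

```text
clock: 3.65
tcp_pos: [0.5382, -0.235, 0.1071]
tcp_rot: [179.9, -0.0, 63.3]
force: [2.8, 1.5, 4.2]
grip_width: 0.0093
gripper_force: 39.5
```

>>> {"api": "carry_out", "payload": {"commands": [[[0, -10, 0], [0, 0, 0]], [[0, -12, 0], [0, 0, 0]], [[0, -12, 0], [0, 0, 0]], [[0, -12, 0], [0, 0, 0]], [[0, -12, 0], [0, 0, 0]], [[0, -12, 0], [0, 0, 0]], [[0, -12, 0], [0, 0, 0]], [[0, -10, 0], [0, 0, 0]], [[0, -5, 0], [0, 0, 0]], [[0, -3, 0], [0, 0, 0]]]}}

```text
clock: 4.65
tcp_pos: [0.4496, -0.1881, 0.1071]
tcp_rot: [179.9, -0.3, 63.3]
force: [10.3, 16.5, 3.0]
grip_width: 0.0092
gripper_force: 39.4
```

Run:
```python
from h import *
s=robot.observe(); p=s['tcp_pos']; print(p, s['force'], s['grip_width'], np.hypot(p[0]-.562,p[1]+.248))
```

```text
[ 0.44961628 -0.18812985  0.10710314] [10.27673379 16.51097496  2.96158542] 0.00916656613687026 0.12733631303280227
```

>>> {"api": "carry_out", "payload": {"commands": [[[2, -3, 0], [0, 0, 0]], [[0.2, -5, 0], [0, 0, 0]], [[0.2, -5, 0], [0, 0, 0]], [[0.2, -4, 0], [0, 0, 0]], [[0.1, -3, 0], [0, 0, 0]], [[0.1, -3, 0], [0, 0, 0]], [[0.1, -3, 0], [0, 0, 0]], [[0, 0, 0], [0, 0, 0]], [[0, 0, 0], [0, 0, 0]], [[0, 0, 0], [0, 0, 0]]]}}

```text
clock: 5.65
tcp_pos: [0.4268, -0.1758, 0.107]
tcp_rot: [179.9, -0.0, 63.3]
force: [-0.0, 0.1, 9.3]
grip_width: 0.0094
gripper_force: 39.9
```

>>> {"api": "carry_out", "payload": {"commands": [[[0, -3, 0], [0, 0, 0]], [[0, -3, 0], [0, 0, 0]], [[0, -2, 0], [0, 0, 0]], [[0, -2, 0], [0, 0, 0]], [[0, -2, 0], [0, 0, 0]], [[0, 0, 0], [0, 0, 0]], [[0, 0, 0], [0, 0, 0]], [[0, 0, 0], [0, 0, 0]], [[0, 0, 0], [0, 0, 0]], [[0, 0, 0], [0, 0, 0]]]}}

```text
clock: 6.65
tcp_pos: [0.4227, -0.1737, 0.1077]
tcp_rot: [179.2, -0.0, 63.2]
force: [51.7, -23.6, -42.0]
grip_width: 0.0094
gripper_force: 38.8
```

>>> {"api": "carry_out", "payload": {"commands": [[[0, 2, 0], [0, 0, 0]], [[0, 2, 0], [0, 0, 0]], [[0, 2, 0], [0, 0, 0]], [[0, 1, 0], [0, 0, 0]], [[0, 0, 0], [0, 0, 0]], [[0, 0, 0], [0, 0, 0]], [[0, 0, 0], [0, 0, 0]], [[0, 0, 0], [0, 0, 0]], [[0, 0, 0], [0, 0, 0]], [[0, 0, 0], [0, 0, 0]]]}}

```text
clock: 7.65
tcp_pos: [0.4231, -0.1739, 0.1073]
tcp_rot: [179.8, -0.0, 63.3]
force: [4.1, 0.1, 8.4]
grip_width: 0.0095
gripper_force: 42.3
```

>>> {"api": "carry_out", "payload": {"commands": [[[0, 0, 0], [0, 0, 0]], [[0, 0, 0], [0, 0, 0]], [[0, 0, 0], [0, 0, 0]], [[0, 0, 0], [0, 0, 0]], [[0, 0, -10], [0, 0, 0]], [[0, 0, -20], [0, 0, 0]], [[0, 0, -30], [0, 0, 0]], [[0, 0, -30], [0, 0, 0]], [[0, 0, -30], [0, 0, 0]], [[0, 0, -20], [0, 0, 0]]], "gripper": 0.3}}

```text
clock: 8.65
tcp_pos: [0.4221, -0.1737, 0.2491]
tcp_rot: [179.9, -0.0, 63.3]
force: [-0.7, -0.2, 0.3]
grip_width: 0.0258
gripper_force: 0.0
```

Run:
```python
from h import *
s=robot.observe(); c=robot.read_camera('wrist'); cv2.imwrite('pics/w2.png',c['frame'])
print(s['tcp_pos'],s['tcp_rot'],s['force'])
plan([.447,.075,.21],67,9)
plan([.447,.075,.21],-113,9)
```

```text
[ 0.42209722 -0.17370065  0.24911506] [ 1.79869418e+02 -9.37401138e-03  6.32585883e+01] [-0.65875453 -0.20743296  0.29094771]
pos [ 0.4228 -0.174   0.2514] rot [179.7  -0.   63.3] q [-22.   7.  -6.  77.  -0.  94.] rotvec [ 0.3 -0.  -3.7] total tool shift [233. -91.  41.]
[[[26.0, -10.0, 5.0], [0.0, -0.0, -0.4]], [[26.0, -10.0, 5.0], [0.0, -0.0, -0.4]], [[26.0, -10.0, 5.0], [0.0, -0.0, -0.4]], [[26.0, -10.0, 5.0], [0.0, -0.0, -0.4]], [[26.0, -9.0, 5.0], [0.0, -0.0, -0.4]], [[26.0, -9.0, 5.0], [0.0, -0.0, -0.4]], [[26.0, -9.0, 5.0], [0.0, -0.0, -0.4]], [[26.0, -9.0, 5.0], [0.0, -0.0, -0.4]], [[26.0, -9.0, 5.0], [0.0, -0.0, -0.4]]]
pos [ 0.4228 -0.174   0.2514] rot [179.7  -0.   63.3] q [-22.   7.  -6.  77.  -0.  94.] rotvec [ -0.   -0.4 176.3] total tool shift [233. -91.  41.]
[[[26.0, -10.0, 5.0], [-0.0, -0.0, 19.6]], [[21.0, -18.0, 5.0], [-0.0, -0.0, 19.6]], [[14.0, -24.0, 5.0], [-0.0, -0.0, 19.6]], [[5.0, -27.0, 5.0], [-0.0, -0.0, 19.6]], [[-5.0, -27.0, 5.0], [-0.0, -0.0, 19.6]], [[-14.0, -24.0, 5.0], [-0.0, -0.0, 19.6]], [[-21.0, -18.0, 5.0], [-0.0, -0.0, 19.6]], [[-26.0, -10.0, 5.0], [-0.0, -0.0, 19.6]], [[-28.0, -1.0, 5.0], [-0.0, -0.0, 19.6]]]
```

View pics/w2.png

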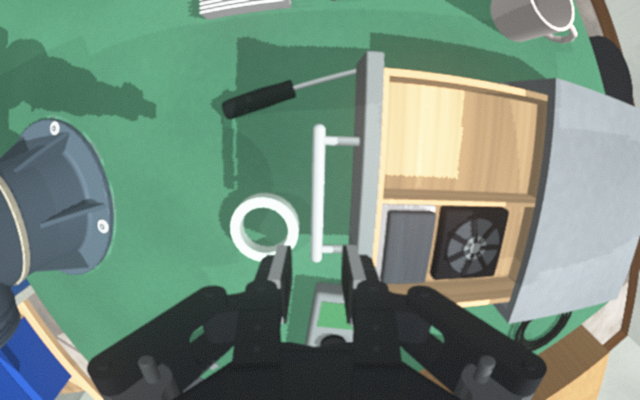

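The drawer is open. The left bay is visible: front inner edge at column ~386, side wall at rows 80–97, partition at row ~200, cabinet front at column ~545.

Run:
```python
from h import *
s=robot.observe(); c=robot.read_camera('wrist')
u=np.array([.8846,-.4664]);v=np.array([.4664,.8846]);h=np.array([.4227,-.1737])
H=at(wray(c,s,[[320,128],[317,258]]),.125)[:,:2]; print('handle',H.round(4),H.mean(0).round(4))
for n,uv,z in (('front/wall',[388,80],.138),('wall back',[546,97],.138),('part front',[386,198],.132),('part back',[533,200],.132),('cab top L',[558,80],.16),('cab top R',[508,320],.16)):
    P=at(wray(c,s,uv),z)[0,:2]; print(n,P.round(3),'rel handle x,y',((P-h)@u).round(3),((P-h)@v).round(3))
plan([.447,.075,.24],147,10)
```

```text
handle [[ 0.453  -0.1215]
 [ 0.3954 -0.2301]] [ 0.4242 -0.1758]
front/wall [ 0.522 -0.109] rel handle x,y 0.058 0.104
wall back [ 0.675 -0.182] rel handle x,y 0.227 0.111
part front [ 0.478 -0.202] rel handle x,y 0.063 0.001
part back [ 0.628 -0.279] rel handle x,y 0.23 0.002
cab top L [ 0.679 -0.166] rel handle x,y 0.223 0.127
cab top R [ 0.554 -0.39 ] rel handle x,y 0.217 -0.13
pos [ 0.4229 -0.174   0.2495] rot [179.7  -0.   63.3] q [-22.   7.  -6.  77.   0.  94.] rotvec [  0.2   0.2 -83.7] total tool shift [233. -91.   9.]
[[[23.0, -9.0, 1.0], [0.0, 0.0, -8.4]], [[24.0, -6.0, 1.0], [0.0, 0.0, -8.4]], [[25.0, -2.0, 1.0], [0.0, 0.0, -8.4]], [[25.0, 2.0, 1.0], [0.0, 0.0, -8.4]], [[24.0, 5.0, 1.0], [0.0, 0.0, -8.4]], [[23.0, 9.0, 1.0], [0.0, 0.0, -8.4]], [[22.0, 12.0, 1.0], [0.0, 0.0, -8.4]], [[20.0, 15.0, 1.0], [0.0, 0.0, -8.4]], [[17.0, 18.0, 1.0], [0.0, 0.0, -8.4]], [[15.0, 20.0, 1.0], [0.0, 0.0, -8.4]]]
```

>>> {"api": "carry_out", "payload": {"commands": [[[23, -9, 1], [0, 0, -8.4]], [[24, -6, 1], [0, 0, -8.4]], [[25, -2, 1], [0, 0, -8.4]], [[25, 2, 1], [0, 0, -8.4]], [[24, 5, 1], [0, 0, -8.4]], [[23, 9, 1], [0, 0, -8.4]], [[22, 12, 1], [0, 0, -8.4]], [[20, 15, 1], [0, 0, -8.4]], [[17, 18, 1], [0, 0, -8.4]], [[15, 20, 1], [0, 0, -8.4]]], "gripper": 0.8}}

```text
clock: 9.75
tcp_pos: [0.4442, 0.075, 0.2361]
tcp_rot: [-180.0, -0.0, 147.6]
force: [0.5, -1.1, 1.2]
grip_width: 0.0683
gripper_force: 0.0
```

```bash
cat >> h.py <<'E'
def wlook(name,ztop,png,save=True):
    s=robot.observe(); c=robot.read_camera('wrist')
    if save: cv2.imwrite(f'pics/{png}.png',c['frame'])
    for r in robot.regions_of(c,name):
        m=r['pixels'].astype(np.uint8)
        ct=max(cv2.findContours(m,0,2)[0],key=cv2.contourArea)[:,0]
        P=at(wray(c,s,ct),ztop)[:,:2]*1000
        rc=cv2.minAreaRect(P.astype(np.float32)); b=cv2.boxPoints(rc)
        e=b[1]-b[0]; f=b[2]-b[1]; e=e if np.linalg.norm(e)>np.linalg.norm(f) else f
        print(name,round(r['confidence'],2),np.round(r['position']),'centre mm',np.round(rc[0],1),'size',np.round(rc[1],0),'long axis deg',round(np.degrees(np.arctan2(e[1],e[0]))%180,1))
E
python3 - <<'E'
from h import *
wlook('heat_sink',.03,'w3'); plan([.447,.075,.15],157,10)
E
```

```text
heat_sink 0.85 [175. 317.] centre mm [444.5  75.2] size [ 46. 109.] long axis deg 157.1
pos [0.4442 0.0761 0.2359] rot [-1.800e+02 -1.000e-01  1.477e+02] q [10.  6. -8. 75.  0. 42.] rotvec [-0.  -0.1 -9.3] total tool shift [-3.  1. 86.]
[[[-0.0, 0.0, 9.0], [-0.0, -0.0, -0.9]], [[-0.0, 0.0, 9.0], [-0.0, -0.0, -0.9]], [[-0.0, 0.0, 9.0], [-0.0, -0.0, -0.9]], [[-0.0, 0.0, 9.0], [-0.0, -0.0, -0.9]], [[-0.0, 0.0, 9.0], [-0.0, -0.0, -0.9]], [[-0.0, 0.0, 9.0], [-0.0, -0.0, -0.9]], [[-0.0, 0.0, 9.0], [-0.0, -0.0, -0.9]], [[-0.0, 0.0, 9.0], [-0.0, -0.0, -0.9]], [[-0.0, 0.0, 9.0], [-0.0, -0.0, -0.9]], [[-0.0, 0.0, 9.0], [-0.0, -0.0, -0.9]]]
```

View pics/w3.png

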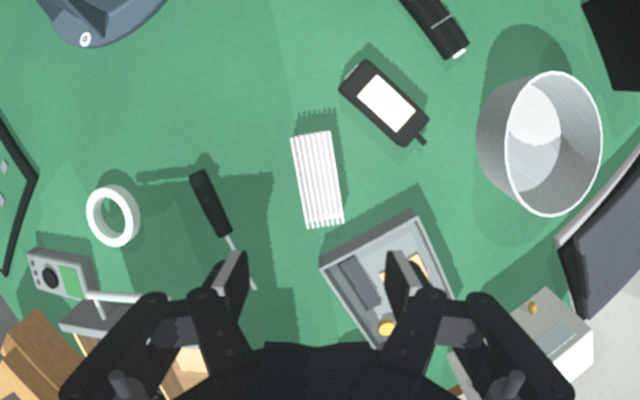

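The small finned sink is at (317,175), 109×46 mm with the fins up. The labelled adapter is at (383,103). Descending.

>>> {"api": "carry_out", "payload": {"commands": [[[0, 0, 10], [0, 0, -2]], [[0, 0, 25], [0, 0, -2]], [[0, 0, 30], [0, 0, -2]], [[0, 0, 35], [0, 0, -2]], [[0, 0, 35], [0, 0, -1.4]], [[0, 0, 35], [0, 0, 0]], [[0, 0, 30], [0, 0, 0]], [[0, 0, 18], [0, 0, 0]], [[0, 0, 10], [0, 0, 0]], [[0, 0, 4], [0, 0, 0]]]}}

```text
clock: 10.85
tcp_pos: [0.444, 0.0736, 0.0037]
tcp_rot: [-180.0, -0.1, 156.6]
force: [-0.3, 0.9, 0.5]
grip_width: 0.0683
gripper_force: 0.0
```

>>> {"api": "carry_out", "payload": {"commands": [[[0, 0, 0], [0, 0, 0]], [[0, 0, 0], [0, 0, 0]], [[0, 0, 0], [0, 0, 0]], [[0, 0, 0], [0, 0, 0]], [[0, 0, 0], [0, 0, 0]], [[0, 0, 0], [0, 0, 0]], [[0, 0, 0], [0, 0, 0]], [[0, 0, 0], [0, 0, 0]], [[0, 0, -10], [0, 0, 0]], [[0, 0, -20], [0, 0, 0]]], "gripper": 0.3, "force": 40}}

```text
clock: 11.85
tcp_pos: [0.4436, 0.0739, 0.0345]
tcp_rot: [-179.9, -0.1, 156.7]
force: [0.8, 0.3, -1.6]
grip_width: 0.0442
gripper_force: 41.4
```

Run:
```python
from h import *
plan([.569,-.189,.2],152.2,10)
```

```text
pos [0.4436 0.0739 0.0345] rot [-1.799e+02 -1.000e-01  1.567e+02] q [  9.  14. -29.  46.  -0.  33.] rotvec [-0.1 -0.1  4.5] total tool shift [-219. -192. -166.]
[[[-22.0, -19.0, -17.0], [-0.0, -0.0, 0.4]], [[-22.0, -19.0, -17.0], [-0.0, -0.0, 0.4]], [[-22.0, -19.0, -17.0], [-0.0, -0.0, 0.4]], [[-22.0, -19.0, -17.0], [-0.0, -0.0, 0.4]], [[-22.0, -18.0, -17.0], [-0.0, -0.0, 0.4]], [[-23.0, -18.0, -17.0], [-0.0, -0.0, 0.4]], [[-23.0, -18.0, -17.0], [-0.0, -0.0, 0.4]], [[-23.0, -18.0, -17.0], [-0.0, -0.0, 0.4]], [[-23.0, -18.0, -17.0], [-0.0, -0.0, 0.4]], [[-23.0, -18.0, -17.0], [-0.0, -0.0, 0.4]]]
```

>>> {"api": "carry_out", "payload": {"commands": [[[0, 0, -40], [0, 0, 0.5]], [[-12, -9, -45], [0, 0, 0.5]], [[-25, -20, -45], [0, 0, 0.5]], [[-30, -25, -30], [0, 0, 0.5]], [[-33, -28, -10], [0, 0, 0.5]], [[-35, -28, 0], [0, 0, 0.5]], [[-35, -28, 0], [0, 0, 0.5]], [[-28, -24, 0], [0, 0, 0.5]], [[-18, -16, 0], [0, 0, 0.5]], [[-7, -7, 0], [0, 0, 0]]]}}

```text
clock: 12.85
tcp_pos: [0.5637, -0.1887, 0.2004]
tcp_rot: [-180.0, 0.0, 152.0]
force: [-1.0, -0.5, -2.3]
grip_width: 0.0442
gripper_force: 41.6
```

Run:
```python
from h import *
s=robot.observe(); c=robot.read_camera('wrist'); cv2.imwrite('pics/w4.png',c['frame'])
plan([.569,-.189,.11],152.2,1,s)
```

```text
pos [ 0.5637 -0.1887  0.2004] rot [-180.    0.  152.] q [-19.  24.  10.  76.  -0.   9.] rotvec [-0.   0.  -0.2] total tool shift [-5.  2. 90.]
[[[-5.0, 2.0, 90.0], [-0.0, 0.0, -0.2]]]
```

View pics/w4.png

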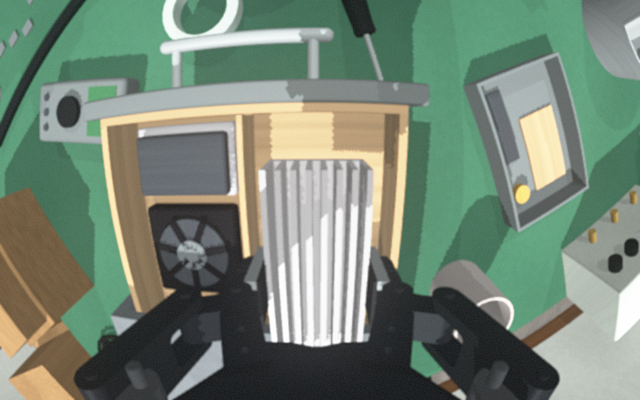

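The sink is held level and lined up over the left bay (sink column 317, bay between the partition at 245 and the wall at 400). Lowering.

>>> {"api": "carry_out", "payload": {"commands": [[[-2, 1, 10], [0, 0, 0]], [[-2, 1, 15], [0, 0, 0]], [[0, 0, 15], [0, 0, 0]], [[0, 0, 15], [0, 0, 0]], [[0, 0, 15], [0, 0, 0]], [[0, 0, 12], [0, 0, 0]], [[0, 0, 10], [0, 0, 0]], [[0, 0, 6], [0, 0, 0]], [[0, 0, 4], [0, 0, 0]], [[0, 0, 2], [0, 0, 0]]]}}

```text
clock: 13.9
tcp_pos: [0.5681, -0.1867, 0.096]
tcp_rot: [180.0, 0.0, 152.2]
force: [0.9, 0.7, -1.6]
grip_width: 0.0443
gripper_force: 41.7
```

>>> {"api": "carry_out", "payload": {"commands": [[[0, 0, 1], [0, 0, 0]], [[0, 0, 1], [0, 0, 0]], [[0, 0, 0], [0, 0, 0]], [[0, 0, 0], [0, 0, 0]], [[0, 0, 0], [0, 0, 0]], [[0, 0, 0], [0, 0, 0]], [[0, 0, 0], [0, 0, 0]], [[0, 0, 0], [0, 0, 0]], [[0, 0, 0], [0, 0, 0]], [[0, 0, 0], [0, 0, 0]]]}}

```text
clock: 14.9
tcp_pos: [0.5689, -0.1872, 0.0952]
tcp_rot: [180.0, 0.1, 152.2]
force: [0.6, -0.4, 5.0]
grip_width: 0.0443
gripper_force: 42.5
```

>>> {"api": "carry_out", "payload": {"commands": [[[0, 0, 0], [0, 0, 0]], [[0, 0, 0], [0, 0, 0]], [[0, 0, 0], [0, 0, 0]], [[0, 0, 0], [0, 0, 0]], [[0, 0, 0], [0, 0, 0]], [[0, 0, -10], [0, 0, 0]], [[0, 0, -25], [0, 0, 0]], [[0, 0, -35], [0, 0, 0]], [[0, 0, -40], [0, 0, 0]], [[0, 0, -30], [0, 0, 0]]], "gripper": 0.68}}

```text
clock: 15.9
tcp_pos: [0.5681, -0.1869, 0.2374]
tcp_rot: [180.0, 0.1, 152.2]
force: [1.0, -0.1, 0.5]
grip_width: 0.0582
gripper_force: 0.0
```

Run:
```python
from h import *
wlook('heat_sink',.12,'w5'); plan([.3375,.302,.24],186.6,10)
```

```text
heat_sink 0.94 [193. 314.] centre mm [ 569.3 -188. ] size [ 46. 111.] long axis deg 152.1
pos [ 0.5696 -0.1873  0.2392] rot [179.9   0.4 152.2] q [-18.  24.  15.  81.  -0.  10.] rotvec [ -0.1   0.4 -34.4] total tool shift [434. 324.  -3.]
[[[43.0, 32.0, -0.0], [-0.0, 0.0, -3.4]], [[41.0, 35.0, -0.0], [-0.0, 0.0, -3.4]], [[39.0, 37.0, -0.0], [-0.0, 0.0, -3.4]], [[37.0, 40.0, -0.0], [-0.0, 0.0, -3.4]], [[34.0, 42.0, -0.0], [-0.0, 0.0, -3.4]], [[32.0, 44.0, -0.0], [-0.0, 0.0, -3.4]], [[29.0, 46.0, -0.0], [-0.0, 0.0, -3.4]], [[26.0, 47.0, -0.0], [-0.0, 0.0, -3.4]], [[23.0, 49.0, -0.0], [-0.0, 0.0, -3.4]], [[20.0, 50.0, -0.0], [-0.0, 0.0, -3.4]]]
```

View pics/w5.png

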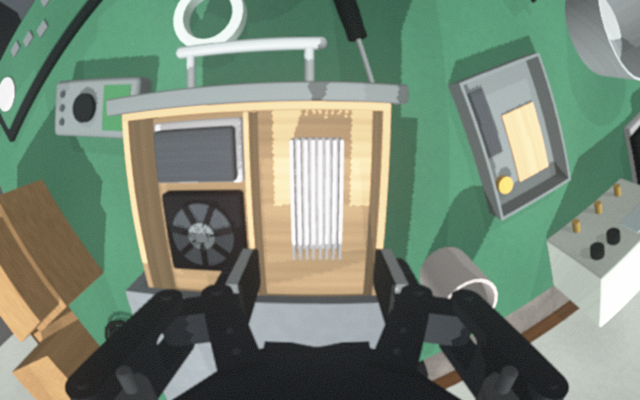

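The sink lies flat in the left bay at (314,193), measured within a few mm of the bay centre. On to the battery.

>>> {"api": "carry_out", "payload": {"commands": [[[15, 10, 0], [0, 0, -3.4]], [[30, 25, 0], [0, 0, -3.4]], [[39, 37, 0], [0, 0, -3.4]], [[37, 40, 0], [0, 0, -3.4]], [[34, 42, 0], [0, 0, -3.4]], [[32, 44, 0], [0, 0, -3.4]], [[29, 46, 0], [0, 0, -3.4]], [[26, 47, 0], [0, 0, -3.4]], [[23, 48, 0], [0, 0, -3.4]], [[15, 30, 0], [0, 0, -3.4]]], "gripper": 0.8}}

```text
clock: 17.0
tcp_pos: [0.3763, 0.2128, 0.2342]
tcp_rot: [180.0, 0.0, -173.6]
force: [0.1, 0.1, 0.7]
grip_width: 0.0683
gripper_force: 0.0
```

Run:
```python
from h import *
wlook('battery',.02,'w6'); plan([.3375,.302,.20],186.6,10)
wlook('tub',.085,'w6b')
```

```text
battery 0.76 [157. 392.] centre mm [336.7 301.7] size [130.  44.] long axis deg 5.9
battery 0.73 [274.  32.] centre mm [ 668.6 -351.5] size [265. 398.] long axis deg 151.6
pos [0.376  0.2133 0.2341] rot [ 180.    -0.  -173.5] q [ 30.   4. -11.  75.   0.  23.] rotvec [ 0.  -0.  -0.1] total tool shift [28. 92. 34.]
[[[3.0, 9.0, 3.0], [0.0, -0.0, -0.0]], [[3.0, 9.0, 3.0], [0.0, -0.0, -0.0]], [[3.0, 9.0, 3.0], [0.0, -0.0, -0.0]], [[3.0, 9.0, 3.0], [0.0, -0.0, -0.0]], [[3.0, 9.0, 3.0], [0.0, -0.0, -0.0]], [[3.0, 9.0, 3.0], [0.0, -0.0, -0.0]], [[3.0, 9.0, 3.0], [0.0, -0.0, -0.0]], [[3.0, 9.0, 3.0], [0.0, -0.0, -0.0]], [[3.0, 9.0, 3.0], [0.0, -0.0, -0.0]], [[3.0, 9.0, 3.0], [0.0, -0.0, -0.0]]]
tub 0.95 [305. 374.] centre mm [506.4 290.4] size [132.  67.] long axis deg 5.9
tub 0.23 [315.  30.] centre mm [ 766.9 -334.1] size [262. 700.] long axis deg 148.4
```

The battery at (392,157) measures 130×44 mm, which matches. Moving over it and down.

>>> {"api": "carry_out", "payload": {"commands": [[[2, 5, 0], [0, 0, 0]], [[3, 11, 10], [0, 0, 0.3]], [[4, 14, 15], [0, 0, 0.3]], [[4, 14, 20], [0, 0, 0]], [[4, 14, 20], [0, 0, 0]], [[4, 13, 20], [0, 0, 0]], [[4, 11, 20], [0, 0, 0]], [[3, 6, 15], [0, 0, 0]], [[1, 3, 10], [0, 0, 0]], [[0, 0, 4], [0, 0, 0]]]}}

```text
clock: 18.2
tcp_pos: [0.34, 0.2977, 0.0993]
tcp_rot: [-180.0, -0.0, -174.5]
force: [0.0, -0.5, 0.3]
grip_width: 0.0686
gripper_force: 0.0
```

Run:
```python
from h import *
wlook('battery',.02,'w7'); plan([.3367,.3017,.0],185.9,1)
```

```text
battery 0.92 [200. 324.] centre mm [335.7 303.8] size [129.  42.] long axis deg 5.7
pos [0.3403 0.2978 0.0999] rot [-180.    -0.  -174.5] q [ 41.  11. -24.  56.  -0.  36.] rotvec [-0.  -0.  -0.4] total tool shift [  3.   4. 100.]
[[[3.0, 4.0, 100.0], [-0.0, -0.0, -0.4]]]
```

View pics/w7.png

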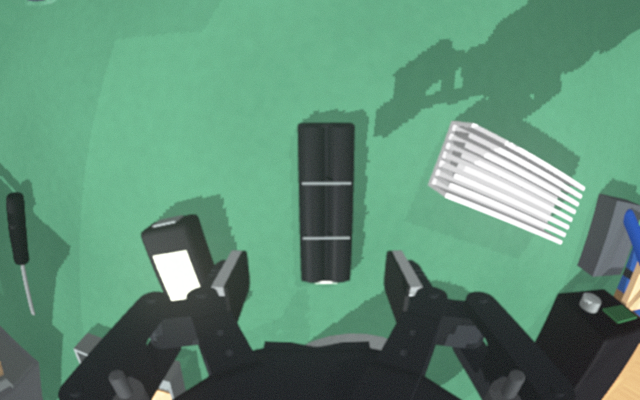

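The battery is at (324,200), centred about 6 mm to the robot's left of the grasp, and nothing is under the fingers. Correcting and descending.

>>> {"api": "carry_out", "payload": {"commands": [[[2, 3, 5], [0, 0, 0]], [[2, 3, 10], [0, 0, 0]], [[0, 0, 15], [0, 0, 0]], [[0, 0, 18], [0, 0, 0]], [[0, 0, 18], [0, 0, 0]], [[0, 0, 14], [0, 0, 0]], [[0, 0, 10], [0, 0, 0]], [[0, 0, 6], [0, 0, 0]], [[0, 0, 3], [0, 0, 0]], [[0, 0, 0], [0, 0, 0]]]}}

```text
clock: 19.3
tcp_pos: [0.3355, 0.3039, 0.001]
tcp_rot: [-180.0, 0.0, -174.4]
force: [-0.6, 0.0, -0.8]
grip_width: 0.0682
gripper_force: 0.0
```

>>> {"api": "carry_out", "payload": {"commands": [[[0, 0, 0], [0, 0, 0]], [[0, 0, 0], [0, 0, 0]], [[0, 0, 0], [0, 0, 0]], [[0, 0, 0], [0, 0, 0]], [[0, 0, 0], [0, 0, 0]], [[0, 0, 0], [0, 0, 0]], [[0, 0, 0], [0, 0, 0]], [[0, 0, 0], [0, 0, 0]], [[0, 0, -10], [0, 0, 0]], [[0, 0, -20], [0, 0, 0]]], "gripper": 0.3, "force": 50}}

```text
clock: 20.3
tcp_pos: [0.3347, 0.3032, 0.0311]
tcp_rot: [-179.9, -0.1, -174.4]
force: [1.3, -0.3, -1.8]
grip_width: 0.0408
gripper_force: 51.6
```

Run:
```python
from h import *
c=robot.read_camera('top')
r=robot.regions_of(c,'tub')[0]; m=r['pixels'].astype(np.uint8); print(r['confidence'])
ct=max(cv2.findContours(m,0,2)[0],key=cv2.contourArea)
P=at(ray(c,ct[:,0]),.085)[:,:2]*1000
(x,y),rad=cv2.minEnclosingCircle(P.astype(np.float32)); print('tub',x,y,rad, P.min(0),P.max(0))
```

```text
0.89
tub 548.4611206054688 351.5068664550781 95.54925537109375 [461.78361182 257.38860109] [638.98553638 440.35961124]
```

Run:
```python
from h import *
plan([.550,.350,.16],185.6,10)
```

```text
pos [0.3366 0.3049 0.0335] rot [ 179.9    0.2 -174.4] q [ 42.  15. -29.  46.   0.  37.] rotvec [ 0.1  0.2 -0. ] total tool shift [-217.   24. -126.]
[[[-22.0, 2.0, -13.0], [0.0, 0.0, -0.0]], [[-22.0, 2.0, -13.0], [0.0, 0.0, -0.0]], [[-22.0, 2.0, -13.0], [0.0, 0.0, -0.0]], [[-22.0, 2.0, -13.0], [0.0, 0.0, -0.0]], [[-22.0, 2.0, -13.0], [0.0, 0.0, -0.0]], [[-22.0, 2.0, -13.0], [0.0, 0.0, -0.0]], [[-22.0, 2.0, -13.0], [0.0, 0.0, -0.0]], [[-22.0, 2.0, -13.0], [0.0, 0.0, -0.0]], [[-22.0, 2.0, -13.0], [0.0, 0.0, -0.0]], [[-22.0, 2.0, -13.0], [0.0, 0.0, -0.0]]]
```

>>> {"api": "carry_out", "payload": {"commands": [[[0, 0, -20], [0, 0, 0]], [[0, 0, -35], [0, 0, 0]], [[-5, 0, -40], [0, 0, 0]], [[-18, 2, -25], [0, 0, 0]], [[-34, 4, -8], [0, 0, 0]], [[-40, 4, 0], [0, 0, 0]], [[-45, 5, 0], [0, 0, 0]], [[-40, 5, 0], [0, 0, 0]], [[-25, 3, 0], [0, 0, 0]], [[-10, 1, 0], [0, 0, 0]]]}}

```text
clock: 21.4
tcp_pos: [0.5511, 0.3487, 0.1577]
tcp_rot: [-180.0, -0.0, -174.5]
force: [-0.4, 0.5, -2.0]
grip_width: 0.041
gripper_force: 51.6
```

Run:
```python
from h import *
c=robot.read_camera('side'); s=robot.observe(); w=robot.read_camera('wrist')
print(s['tcp_pos'],s['grip_width'],s['gripper_force'])
cv2.imwrite('pics/s8.png',np.hstack([cv2.resize(c['frame'][180:380,230:430],(400,400)),cv2.resize(w['frame'],None,fx=.62,fy=.62)[:248].repeat(1,0) if False else cv2.copyMakeBorder(cv2.resize(w['frame'],(400,250)),75,75,0,0,cv2.BORDER_CONSTANT)]))
```

```text
[0.55131461 0.34875215 0.15769637] 0.04111767324835273 51.651331186294556
```

View pics/s8.png

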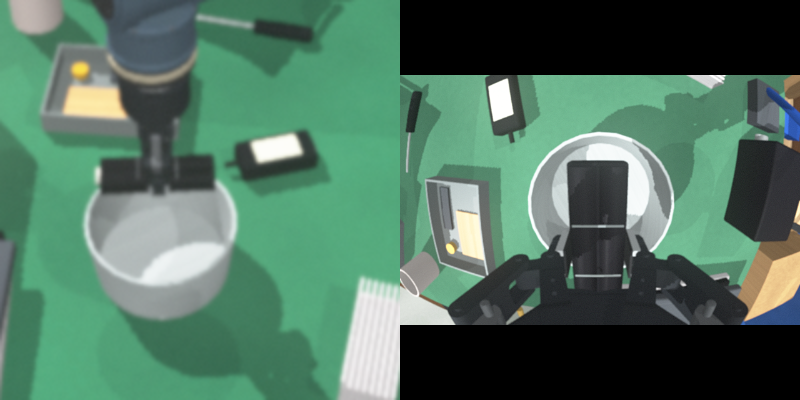

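The battery is held level over the tub. In the wrist half the rim runs from column 529 to 673 with its far edge at row 132. Checking the tub centre from these rim points.

Run:
```python
from h import *
s=robot.observe(); c=robot.read_camera('wrist')
P=at(wray(c,s,[[206,200],[437,200],[322,91],[250,117],[396,120]]),.085)[:,:2]
from scipy.optimize import least_squares
r=least_squares(lambda q:np.hypot(*(P-q[:2]).T)-q[2],[.55,.35,.09]); print(P.round(3).tolist(),r.x.round(4),r.fun.round(3))
plan([r.x[0],r.x[1],.1],185.5,1)
```

```text
[[0.546, 0.264], [0.529, 0.439], [0.46, 0.343], [0.482, 0.295], [0.474, 0.397]] [0.5492 0.3522 0.0884] [-0.     0.     0.001 -0.    -0.001]
pos [0.5492 0.3486 0.1582] rot [-1.800e+02 -1.000e-01 -1.745e+02] q [32. 32. 16. 74.  0. 27.] rotvec [-0.  -0.1  0. ] total tool shift [-0.  4. 58.]
[[[-0.0, 4.0, 58.0], [-0.0, -0.1, 0.0]]]
```

>>> {"api": "carry_out", "payload": {"commands": [[[0, 2, 5], [0, 0, 0]], [[0, 1, 10], [0, 0, 0]], [[0, 0, 15], [0, 0, 0]], [[0, 0, 18], [0, 0, 0]], [[0, 0, 18], [0, 0, 0]], [[0, 0, 18], [0, 0, 0]], [[0, 0, 18], [0, 0, 0]], [[0, 0, 15], [0, 0, 0]], [[0, 0, 10], [0, 0, 0]], [[0, 0, 5], [0, 0, 0]]]}}

```text
clock: 22.55
tcp_pos: [0.5479, 0.3515, 0.026]
tcp_rot: [-180.0, -0.1, -174.4]
force: [-0.1, -0.5, -1.6]
grip_width: 0.0406
gripper_force: 51.7
```

>>> {"api": "carry_out", "payload": {"commands": [[[0, 0, 5], [0, 0, 0]], [[0, 0, 5], [0, 0, 0]], [[0, 0, 3], [0, 0, 0]], [[0, 0, 2], [0, 0, 0]], [[0, 0, 1], [0, 0, 0]], [[0, 0, 1], [0, 0, 0]], [[0, 0, 0], [0, 0, 0]], [[0, 0, 0], [0, 0, 0]], [[0, 0, 0], [0, 0, 0]], [[0, 0, 0], [0, 0, 0]]]}}

```text
clock: 23.55
tcp_pos: [0.5489, 0.3518, 0.0101]
tcp_rot: [180.0, 0.0, -174.4]
force: [0.1, 0.8, -1.6]
grip_width: 0.0408
gripper_force: 51.7
```

>>> {"api": "carry_out", "payload": {"commands": [[[0, 0, 1], [0, 0, 0]], [[0, 0, 1], [0, 0, 0]], [[0, 0, 1], [0, 0, 0]], [[0, 0, 1], [0, 0, 0]], [[0, 0, 1], [0, 0, 0]], [[0, 0, 0], [0, 0, 0]], [[0, 0, 0], [0, 0, 0]], [[0, 0, 0], [0, 0, 0]], [[0, 0, 0], [0, 0, 0]], [[0, 0, 0], [0, 0, 0]]]}}

```text
clock: 24.55
tcp_pos: [0.5488, 0.3518, 0.0058]
tcp_rot: [180.0, 0.0, -174.4]
force: [-3.8, -3.4, 9.9]
grip_width: 0.0406
gripper_force: 53.0
```

Contact with the tub floor (about 10 N). Releasing with a small opening and lifting.

>>> {"api": "carry_out", "payload": {"commands": [[[0, 0, 0], [0, 0, 0]], [[0, 0, 0], [0, 0, 0]], [[0, 0, 0], [0, 0, 0]], [[0, 0, 0], [0, 0, 0]], [[0, 0, -8], [0, 0, 0]], [[0, 0, -20], [0, 0, 0]], [[0, 0, -30], [0, 0, 0]], [[0, 0, -40], [0, 0, 0]], [[0, 0, -45], [0, 0, 0]], [[0, 0, -30], [0, 0, 0]]], "gripper": 0.65}}

```text
clock: 25.55
tcp_pos: [0.5492, 0.352, 0.1821]
tcp_rot: [179.9, 0.2, -174.4]
force: [-0.2, 0.8, -0.2]
grip_width: 0.0555
gripper_force: 0.0
```

>>> {"api": "carry_out", "payload": {"commands": [[[20, 0, -20], [0, 0, 0]], [[30, 0, -10], [0, 0, 0]], [[30, 0, 0], [0, 0, 0]], [[30, 0, 0], [0, 0, 0]], [[20, 0, 0], [0, 0, 0]], [[10, 0, 0], [0, 0, 0]], [[0, 0, 0], [0, 0, 0]], [[0, 0, 0], [0, 0, 0]], [[0, 0, 0], [0, 0, 0]], [[0, 0, 0], [0, 0, 0]]]}}

```text
clock: 26.55
tcp_pos: [0.4101, 0.3382, 0.2078]
tcp_rot: [-180.0, -0.0, -174.5]
force: [0.4, -0.8, 0.1]
grip_width: 0.0555
gripper_force: 0.0
```

Run:
```python
from h import *
wlook('battery',.024,'w9'); c=robot.read_camera('top')
for r in robot.regions_of(c,'heat_sink'): print(r['confidence'],r['position'],at(ray(c,r['position'][::-1]),.12).round(3))
w=cv2.imread('pics/w9.png')
cv2.imwrite('pics/f.png',np.vstack([cv2.resize(w,(480,300)),cv2.resize(c['frame'],(480,300))]))
```

```text
battery 0.9 [294. 316.] centre mm [554.  351.7] size [117.  42.] long axis deg 5.5
0.85 [194.8, 390.3] [[ 0.568 -0.189  0.12 ]]
```

View pics/f.png

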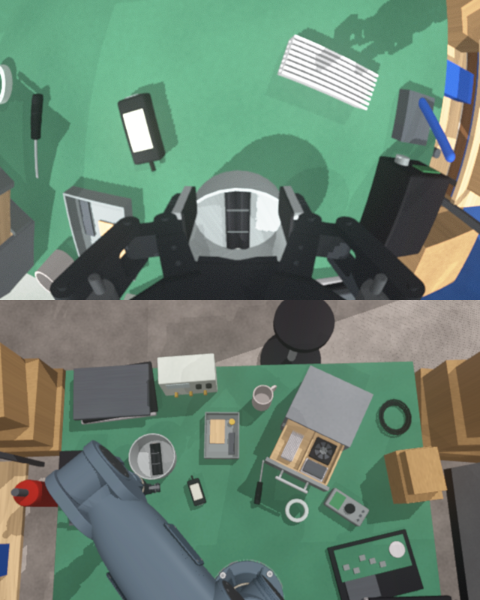

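The picture shows the battery lying flat in the upright tub at (155,460), the sink in the open drawer's left half at (292,446), and nothing else disturbed. Handing in.

```bash
python3 -c "
from bench import robot
print(robot.close_job())"
```

```text
the job is handed in; nothing more can be done
None
```

The job is handed in, with no verdict returned: the drawer is out at its stop, the small heat sink lies flat in its left half, the battery rests in the tub, and the last pictures show nothing else disturbed.

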